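# Spirit level onto the upper bearer of a half-built plant stand

### The arm

A 6-joint arm with a two-finger parallel gripper is mounted at the origin on the work surface. World frame = base frame: x ahead of the robot, y to its left, z up, the work surface at z = 0. Lengths are in m, angles in rad, forces in N, time in s.
With the tool pointing down it reaches from about 0.35 to 0.925 m from the base axis. Payload 6.4 kg.
Tool frame: the origin (TCP) lies at the very end of the fingers, on their centre line; the grasp point (between the pads) lies 19 mm behind it; z points along the fingers, x is the direction in which the jaws open and shut, and the axes are right-handed (so a half turn about z gives the same grasp; the last joint's range is limited). The gripper opens to 85 mm and grips with 20 to 120 N. Pads are 22 mm wide; open, the fingers measure 114 mm over their backs; the gripper's body (76 mm by 85 mm) begins 54 mm behind the grasp point. The pads swing forward as they close: fully open they stand 13 mm farther back than shut.
Start: joints at [-1.383, 0.245, 1.558, -0, 1.339, -0.174], TCP at [0.23, -0.608, 0.231] pointing down, gripper open.
Joint ranges: [-3.13, 3.13], [-1.02, 2.26], [0.13, 2.54], [-0.95, 4.09], [0.21, 2.88], [-2.74, 2.74]. Speed limits (rad/s): [2.57, 2.57, 3.14, 3.14, 3.14, 3.14].

### API

Orientations are given as [roll, pitch, yaw] about the fixed x, y, z axes, in that order (R = Rz(yaw) Ry(pitch) Rx(roll)).
In Python, from rig import bot, cams, workorder gives the robot as it stands. The module is installed in compiled form; this text tells all that it offers.
- The arm moves only by the tool move_arm, never from a script. Its argument "motion" is a list of rows, each an object of numbers: "dx", "dy", "dz": the shift along the world's x, y, z each as a share of 0.12 m, from -1 to 1; "wx", "wy", "wz": the turn, a rotation vector about the world's x, y, z each as a share of 45 degrees, from -1 to 1; "gripper": the closure, from -1 (fully open) to 1 (shut). A call has 1 to 5 rows; each row is the pose to reach, as a shift and turn from the pose commanded when the call began; what a row does not reach only later rows make up. A row lasts 1/8 s, in which the tool goes at most 62.5 mm and 10.7 degrees, less where a joint would pass 70% of its speed; a pose out of reach is approached as far as the arm can. A call with a number of a shift or a turn outside -1 to 1 is refused whole. A call with a gripper value outside its range is refused whole. The fingers move at their own pace and stop on an object; "squeeze" is the grip in N (left out, the last holds). Time passes only in rows, so rows that repeat a pose let the fingers close. It gives the time, the measured TCP pose, the force and the opening at its end, in the units of the state.
- bot.state(): the state, without advancing time (a new reading comes with each control period).
- cams.camera(name): name is "scene" or "top"; returns a dict with "pixels" (480x640x3 uint8, blue, green, red), "fx", "fy", "cx", "cy" (pixels), "xyz" and "orientation" of the camera in the world. Camera axes: x right, y down, z forward; pixel columns grow to the right and rows downward; lengths in m; the calibration is good to about 2 mm. A picture is of the moment at which its call begins. There is no depth.
- workorder.finish_job(): hands the job in, once; it reports no verdict.
The state is a dict: "t": time; "joint_positions": joint angles; "joint_velocities": joint speeds; "effort": joint torques, N m; "tcp_pos": TCP position; "tool_rot": TCP orientation; "ft_force": force on the tool from outside, world axes, zero at the start; "torque": the same for the moment, N m; "grip_width": finger opening in m.
Only numpy, scipy, OpenCV 4.12 (cv2) and the standard library are available. Lean on these libraries where they do the work, as an engineer would, in place of code of your own. Each camera call takes 0.05 s, during which the arm holds its last target.

### The job

Check the half-built plant stand: pick up the spirit level from the bench and set it gently, standing on its long base edge as it stands now, lengthwise on the top of the stand's upper bearer, in the middle of its length and width. Let go so that it stays there by itself.

Things in the scene. Friction and masses are not known exactly. Their poses are not given: they have to be found in the camera images.
- level: Aluminium spirit level standing on its long base edge: a bar 240 long (x), 22 thick (y), 50 high (z), about 0.35 kg, black end caps, a greenish vial in the middle of its top edge and a round one near each end. Origin: centre of its underside; may be turned either way round. A wooden batten and an aluminium tube of nearly the same size, without vials or caps, stand beside it and are not needed.
- stand: Half-built two-tier wooden plant stand, fixed: two stepped end boards 290 apart, 200 deep (x), joined by two narrow bearers that run along its y axis, each 340 long (y), 34 wide (x), 24 thick. Lower bearer: top 75 above the bench, centred at x = -60; upper bearer: top 150 above the bench, centred at x = +60. Origin: centre of its underside, at bench height.
- upper_mid (a point): The middle of the upper bearer's top face, 150 above the bench: where the centre of the level's underside belongs. Its axes are the stand's: y along the bearer, x across it (34 wide), z up.
Not all that is in view belongs to the job. Leave any orange look-alike of the level alone.

How it is judged:
By the outcome, as a careful person would: the job done as asked, in the order asked, and still so for the second after the job is handed in, with the robot touching nothing.
It also fails if it takes over 40 s, if anything falls off the work surface, if the arm or the gripper's body presses on something with over 40 N, if the wrist force passes 120 N, or if a joint passes its speed limit or range.

## Working session

There is one attempt and no reset: what is moved stays moved. The work goes in short steps, Python scripts to look and compute and a tool call to move; the robot and the scene stay as the last step left them, time stands still between calls to the robot, and variables do not carry over. Pictures are saved under pics/ and viewed, and the job is handed in when it is done.

Besides the shell and the picture viewer there is one more tool, called after ">>>" by a JSON object that holds its "fn" and its "kwargs", one argument or row to a line. move_arm: Moves the arm, as the interface text tells. Shift numbers are shares of 0.12 m and turn numbers shares of 45 degrees, none past 1 either way. Its arguments: {"type":"object","properties":{"motion":{"type":"array","items":{"type":"object","properties":{"dx":{"type":"number"},"dy":{"type":"number"},"dz":{"type":"number"},"wx":{"type":"number"},"wy":{"type":"number"},"wz":{"type":"number"},"gripper":{"type":"number"}}}},"squeeze":{"type":"number"}},"required":["motion"]}

```bash
mkdir -p pics; python3 - <<'E'
from rig import bot,cams
import cv2
for n in("scene","top"):
    c=cams.camera(n); cv2.imwrite(f"pics/{n}0.png",c["pixels"]); print(n,{k:v for k,v in c.items() if k!="pixels"})
print(bot.state())
E
```

```text
scene {'fx': 448.53329117511237, 'fy': 448.53329117511237, 'cx': 323.8191341952129, 'cy': 238.21599192238548, 'xyz': array([ 0.7919842 , -0.48466071,  0.93009505]), 'orientation': array([-2.5017207,  0.0174453,  0.6534482])}
top {'fx': 485.6175425936995, 'fy': 485.6175425936995, 'cx': 320.2889147191767, 'cy': 235.78202428952085, 'xyz': array([ 0.35922567, -0.00653247,  1.0527494 ]), 'orientation': array([-3.06222318, -0.03934017, -1.56139203])}
{'t': 0.1, 'joint_positions': array([-1.38306771e+00,  2.45739960e-01,  1.55891528e+00,  8.35359562e-06,
        1.33870990e+00, -1.74098943e-01]), 'joint_velocities': array([-0.00150876, -0.00155449, -0.00268595, -0.00127163, -0.00153079,
       -0.00085013]), 'effort': array([-5.96275986e-04, -4.30674255e+01, -3.27128756e+01, -6.39559198e-05,
        2.87070776e-03, -1.39971823e-05]), 'tcp_pos': array([ 0.23000066, -0.60739916,  0.2302808 ]), 'tool_rot': array([-3.14127762e+00,  1.74427788e-03, -1.20897042e+00]), 'ft_force': array([ 0.29123302,  0.27959762, -0.44846843]), 'torque': array([-0.02883065, -0.00152438, -0.05461132]), 'grip_width': 0.08569174428901409}
```

View pics/scene0.png

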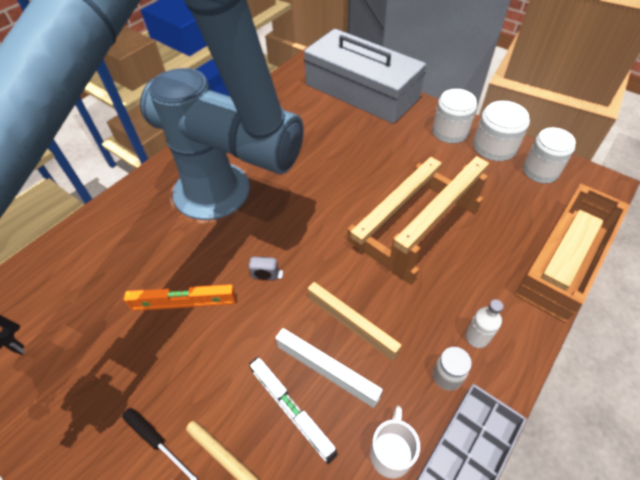

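View pics/top0.png

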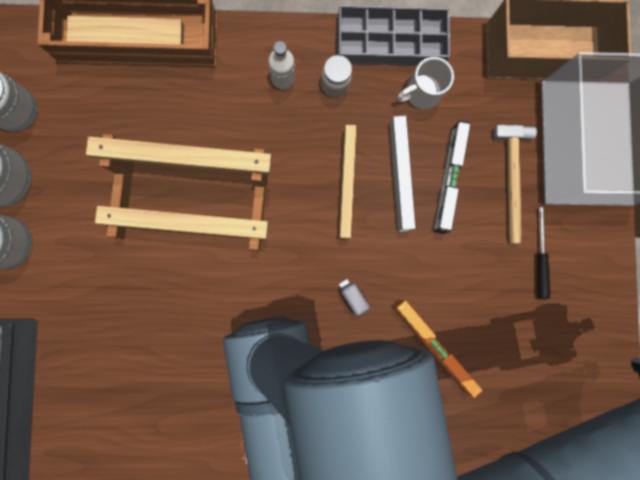

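The candidates in the top view are the level at (455,177), white with black caps and a green vial, the plain tube at (402,173), the batten at (347,181) and the orange look-alike at (440,348). The one at (455,177) fits the description. I'll confirm it in an enlarged crop and measure it.

```bash
cat > h.py <<'E'
import numpy as np,cv2
from scipy.spatial.transform import Rotation as R
def ray(c,uv):
    d=np.array([(uv[0]-c["cx"])/c["fx"],(uv[1]-c["cy"])/c["fy"],1.])
    return c["xyz"],R.from_euler("xyz",c["orientation"]).as_matrix()@d
def onplane(c,uv,z):
    o,d=ray(c,uv); return o+d*(z-o[2])/d[2]
def proj(c,p):
    q=R.from_euler("xyz",c["orientation"]).as_matrix().T@(np.array(p)-c["xyz"])
    return np.array([c["fx"]*q[0]/q[2]+c["cx"],c["fy"]*q[1]/q[2]+c["cy"]])
E
python3 - <<'E'
from rig import cams
import cv2,numpy as np
c=cams.camera("top")["pixels"];s=cams.camera("scene")["pixels"]
a=cv2.resize(c[110:245,375:485],None,fx=4,fy=4,interpolation=cv2.INTER_CUBIC)
b=cv2.resize(s[345:470,240:345],None,fx=4.3,fy=4.3,interpolation=cv2.INTER_CUBIC)[:540,:350*1]
b=cv2.resize(s[345:470,240:345],(340,405),interpolation=cv2.INTER_CUBIC)
o=np.zeros((540,790,3),np.uint8);o[:,:440]=a;o[:405,445:785]=b;cv2.imwrite("pics/lev.png",o)
a=cv2.resize(c[120:260,75:285],None,fx=3.7,fy=3.7,interpolation=cv2.INTER_CUBIC);cv2.imwrite("pics/std.png",a)
a=cv2.resize(s[140:285,335:505],None,fx=4,fy=4,interpolation=cv2.INTER_CUBIC);cv2.imwrite("pics/std_s.png",a)
E
```

```text
(no output)
```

View pics/lev.png

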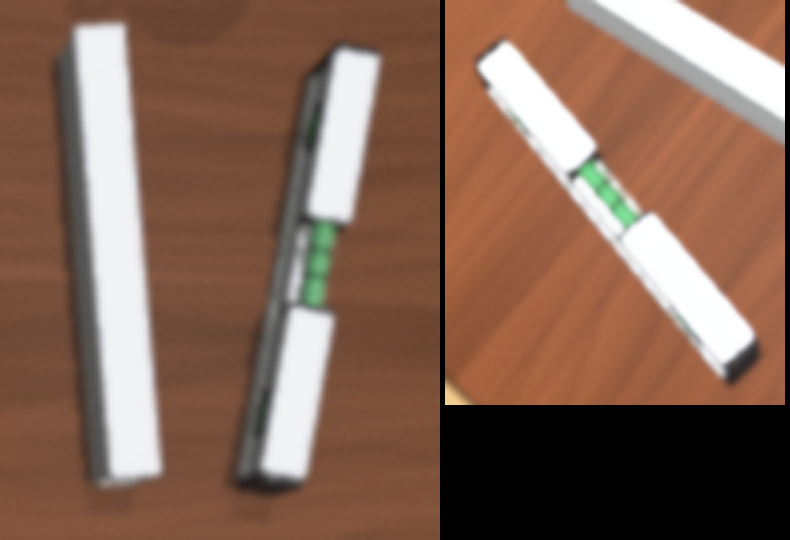

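View pics/std.png

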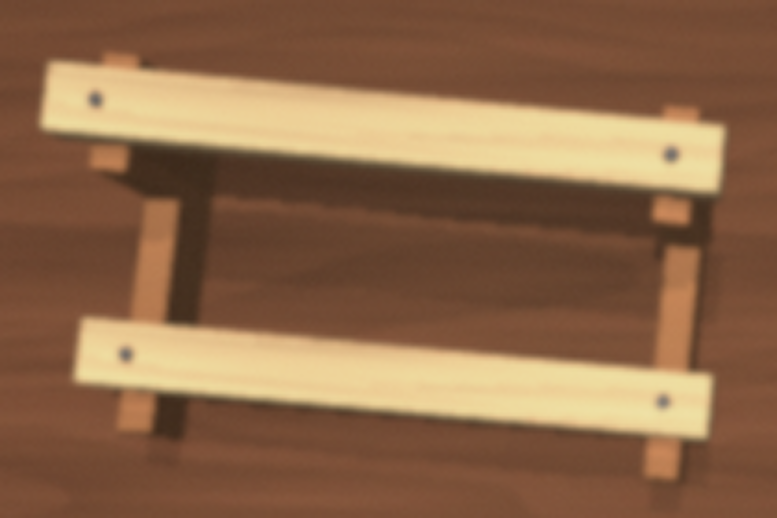

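View pics/std_s.png

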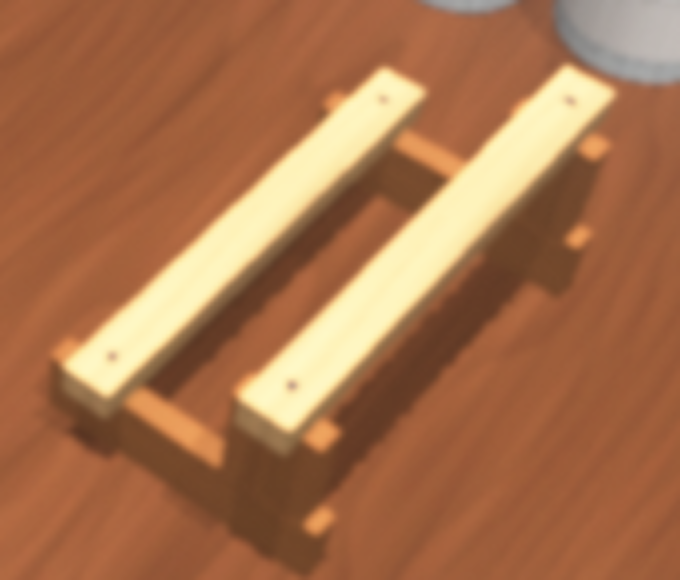

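```bash
cat > m.py <<'E'
from rig import cams
import cv2,numpy as np
from h import *
def rect(c,m,z,L):
    ys,xs=np.nonzero(m)
    P=np.array([onplane(c,(u,v),z)[:2] for u,v in zip(xs,ys)])
    r=cv2.minAreaRect((P*1000).astype(np.float32))
    b=cv2.boxPoints(r); e=[b[1]-b[0],b[2]-b[1]]; e=max(e,key=np.linalg.norm)
    a=np.degrees(np.arctan2(e[1],e[0]))%180
    return np.round(r[0],1),np.round(r[1],1),round(a,2)
def roi(m,x0,x1,y0,y1):
    k=np.zeros_like(m);k[y0:y1,x0:x1]=m[y0:y1,x0:x1];return k
if __name__=="__main__":
  for n,lr,sr in(("top",(430,480,112,240),(75,285,125,182)),("scene",(240,345,350,470),(390,495,150,270))):
    c=cams.camera(n);im=c["pixels"]
    hsv=cv2.cvtColor(im,cv2.COLOR_BGR2HSV)
    w=roi(((hsv[...,1]<45)&(hsv[...,2]>190)).astype(np.uint8),*lr)
    y=roi(((hsv[...,0]>16)&(hsv[...,0]<35)&(hsv[...,1]>60)&(hsv[...,2]>170)).astype(np.uint8),*sr)
    for nm,m,z,mn in(("level",w,.05,150),("bearer",y,.15,300)):
        k,lab,st,_=cv2.connectedComponentsWithStats(m)
        for i in range(1,k):
            if st[i,4]>mn: print(n,nm,"area",st[i,4],rect(c,lab==i,z,0))
        big=np.isin(lab,[i for i in range(1,k) if st[i,4]>mn])
        print(n,nm,"ALL",rect(c,big,z,0))
    # vial
    g=roi(((hsv[...,0]>45)&(hsv[...,0]<85)&(hsv[...,1]>90)&(hsv[...,2]>110)).astype(np.uint8),*lr)
    print("vial",g.sum(),rect(c,g,.048,0))
E
python3 m.py
```

```text
top level area 430 (array([ 640.7, -342.2]), array([22.5, 89.6]), np.float32(169.28))
top level area 434 (array([ 502.4, -315.9]), array([22.5, 87. ]), np.float32(169.28))
top level ALL (array([ 572.2, -329.2]), array([ 22.5, 229. ]), np.float32(169.24))
top bearer area 3211 (array([581.2, 224.9]), array([340.4,  34.8]), np.float32(85.67))
top bearer ALL (array([581.2, 224.9]), array([340.4,  34.8]), np.float32(85.67))
vial 51 (array([ 572.3, -327.9]), array([ 6.7, 40.3]), np.float32(169.35))
scene level area 654 (array([ 566.2, -220.7]), array([120.6,  29.6]), np.float32(4.37))
scene level area 1596 (array([ 570.8, -330.2]), array([ 29.6, 232.5]), np.float32(169.28))
scene level ALL (array([ 581.7, -272.6]), array([146.9, 232.5]), np.float32(169.28))
scene bearer area 836 (array([495.1, 222.4]), array([211. ,  35.6]), np.float32(86.42))
scene bearer area 1662 (array([582.2, 225. ]), array([343.2,  38.4]), np.float32(85.36))
scene bearer ALL (array([538.9, 228.3]), array([343.3, 123.7]), np.float32(85.63))
vial 79 (array([ 569.8, -328.3]), array([ 6.7, 41.8]), np.float32(169.38))
```

The enlarged crop confirms it: the object at (455,177) in the top view has black caps, a green middle vial and end vials in its side. Its centre is about (0.572,-0.329), with its axis at 169.3°. The upper bearer's centre is (0.5815,0.225), with its axis at 85.7°. I'll approach with a yaw change of -31.4°.

>>> {"fn": "move_arm", "kwargs": {
  "motion": [
    {"dx": 0.5, "dy": 0.4, "wz": -0.23},
    {"dx": 1, "dy": 0.8, "wz": -0.46},
    {"dx": 1, "dy": 0.8, "wz": -0.7},
    {"dx": 1, "dy": 0.8, "wz": -0.7}
  ],
  "squeeze": 50
}}

```text
validation failed for argument at $.mo...
```

>>> {"fn": "move_arm", "kwargs": {
  "motion": [
    {"dx": 0.5, "dy": 0.4},
    {"dx": 1, "dy": 0.8},
    {"dx": 1, "dy": 0.8}
  ]
}}

```text
validation failed for argument at $.mo...
```

>>> {"fn": "move_arm", "kwargs": {
  "motion": [
    {"dx": 0.45, "dy": 0.36},
    {"dx": 0.85, "dy": 0.72, "dz": -0.5},
    {"dx": 0.85, "dy": 0.72, "dz": -0.9},
    {"dx": 0.85, "dy": 0.72, "dz": -0.9},
    {"dx": 0.85, "dy": 0.72, "dz": -0.9}
  ]
}}

```text
validation failed for argument at $.mo...
```

```bash
python3 - <<'E'
from rig import bot,cams
import cv2,numpy as np
s=bot.state();print(s["t"],s["tcp_pos"],np.degrees(s["tool_rot"]))
a=cams.camera("scene")["pixels"];b=cams.camera("top")["pixels"]
o=np.hstack([cv2.resize(a[280:480,200:400],(400,400)),cv2.resize(b[80:280,340:540],(400,400))]);cv2.imwrite("pics/pre.png",o)
E
```

```text
0.3 [ 0.23001495 -0.60774561  0.2309032 ] [-1.79992936e+02  3.95035967e-02 -6.92744609e+01]
```

View pics/pre.png

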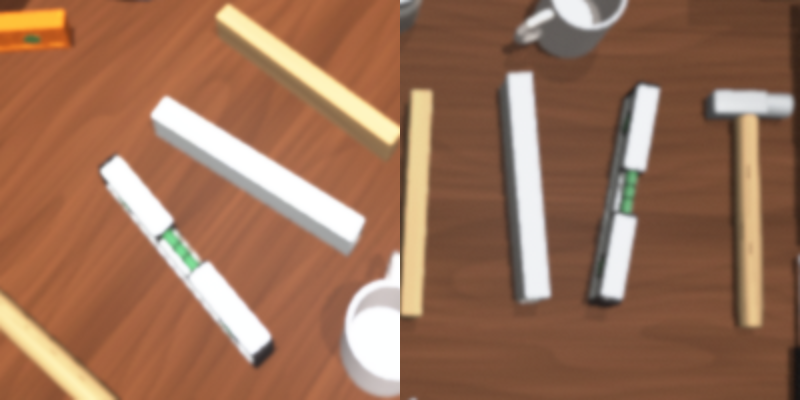

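The move calls were refused and the arm stayed where it was; the picture shows the level still untouched. I'll try again with every field filled in.

>>> {"fn": "move_arm", "kwargs": {
  "motion": [
    {"dx": 0.5, "dy": 0.4, "dz": 0, "wx": 0, "wy": 0, "wz": -0.23, "gripper": -1},
    {"dx": 1, "dy": 0.8, "dz": 0, "wx": 0, "wy": 0, "wz": -0.46, "gripper": -1},
    {"dx": 1, "dy": 0.8, "dz": 0, "wx": 0, "wy": 0, "wz": -0.7, "gripper": -1},
    {"dx": 1, "dy": 0.8, "dz": 0, "wx": 0, "wy": 0, "wz": -0.7, "gripper": -1}
  ],
  "squeeze": 50
}}

```text
t: 0.9
tcp_pos: [0.3515, -0.5107, 0.2314]
tool_rot: [-3.142, -0.0, -1.755]
ft_force: [-0.7, -1.1, 0.1]
grip_width: 0.0857
```

>>> {"fn": "move_arm", "kwargs": {
  "motion": [
    {"dx": 0.5, "dy": 0.4, "dz": 0, "wx": 0, "wy": 0, "wz": 0, "gripper": -1},
    {"dx": 1, "dy": 0.8, "dz": 0, "wx": 0, "wy": 0, "wz": 0, "gripper": -1},
    {"dx": 1, "dy": 0.8, "dz": 0, "wx": 0, "wy": 0, "wz": 0, "gripper": -1}
  ],
  "squeeze": 50
}}

```text
t: 1.27
tcp_pos: [0.4712, -0.4151, 0.2314]
tool_rot: [-3.141, -0.0, -1.755]
ft_force: [-1.1, -0.1, -0.5]
grip_width: 0.0855
```

>>> {"fn": "move_arm", "kwargs": {
  "motion": [
    {"dx": 0.45, "dy": 0.36, "dz": 0, "wx": 0, "wy": 0, "wz": 0, "gripper": -1},
    {"dx": 0.85, "dy": 0.72, "dz": -0.5, "wx": 0, "wy": 0, "wz": 0, "gripper": -1},
    {"dx": 0.85, "dy": 0.72, "dz": -0.9, "wx": 0, "wy": 0, "wz": 0, "gripper": -1},
    {"dx": 0.85, "dy": 0.72, "dz": -0.9, "wx": 0, "wy": 0, "wz": 0, "gripper": -1},
    {"dx": 0.85, "dy": 0.72, "dz": -0.9, "wx": 0, "wy": 0, "wz": 0, "gripper": -1}
  ],
  "squeeze": 50
}}

```text
t: 1.9
tcp_pos: [0.5717, -0.3309, 0.1239]
tool_rot: [-3.142, -0.001, -1.759]
ft_force: [0.7, 0.4, 0.9]
grip_width: 0.0854
```

```bash
python3 - <<'E'
from rig import bot,cams
import cv2,numpy as np
s=bot.state();print(s["t"],s["tcp_pos"],np.degrees(s["tool_rot"]))
a=cams.camera("scene")["pixels"];b=cams.camera("top")["pixels"]
o=np.hstack([cv2.resize(a[280:480,200:400],(400,400)),cv2.resize(b[80:280,340:540],(400,400))]);cv2.imwrite("pics/pre2.png",o)
E
```

```text
1.9 [ 0.57170731 -0.33091975  0.12389227] [-1.79996718e+02 -2.90086278e-02 -1.00780491e+02]
```

View pics/pre2.png

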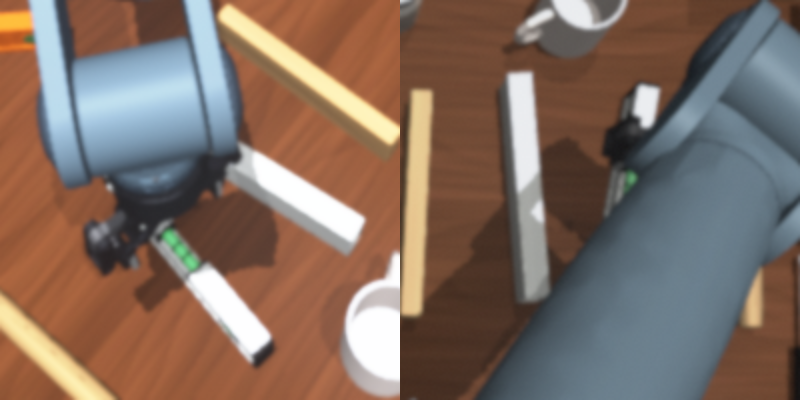

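The open fingers straddle the level around its middle vial and stay clear of the tube. Next I'll descend to a TCP height of about 10 mm and close.

>>> {"fn": "move_arm", "kwargs": {
  "motion": [
    {"dx": 0, "dy": 0.01, "dz": -0.35, "wx": 0, "wy": 0, "wz": 0, "gripper": -1},
    {"dx": 0, "dy": 0.01, "dz": -0.6, "wx": 0, "wy": 0, "wz": 0, "gripper": -1},
    {"dx": 0, "dy": 0.01, "dz": -0.8, "wx": 0, "wy": 0, "wz": 0, "gripper": -1},
    {"dx": 0, "dy": 0.01, "dz": -0.94, "wx": 0, "wy": 0, "wz": 0, "gripper": -1},
    {"dx": 0, "dy": 0.01, "dz": -0.94, "wx": 0, "wy": 0, "wz": 0, "gripper": -1}
  ],
  "squeeze": 50
}}

```text
t: 2.62
tcp_pos: [0.5719, -0.3289, 0.0107]
tool_rot: [3.141, 0.0, -1.759]
ft_force: [-0.2, 0.0, 0.9]
grip_width: 0.0855
```

>>> {"fn": "move_arm", "kwargs": {
  "motion": [
    {"dx": 0, "dy": 0, "dz": 0, "wx": 0, "wy": 0, "wz": 0, "gripper": 0},
    {"dx": 0, "dy": 0, "dz": 0, "wx": 0, "wy": 0, "wz": 0, "gripper": 0.3},
    {"dx": 0, "dy": 0, "dz": 0, "wx": 0, "wy": 0, "wz": 0, "gripper": 1},
    {"dx": 0, "dy": 0, "dz": 0, "wx": 0, "wy": 0, "wz": 0, "gripper": 1},
    {"dx": 0, "dy": 0, "dz": 0, "wx": 0, "wy": 0, "wz": 0, "gripper": 1}
  ],
  "squeeze": 50
}}

```text
t: 3.25
tcp_pos: [0.5724, -0.3284, 0.0111]
tool_rot: [-3.141, -0.0, -1.759]
ft_force: [-1.1, 1.7, 3.9]
grip_width: 0.0213
```

>>> {"fn": "move_arm", "kwargs": {
  "motion": [
    {"dx": 0, "dy": 0, "dz": 0, "wx": 0, "wy": 0, "wz": 0, "gripper": 1},
    {"dx": 0, "dy": 0, "dz": 0, "wx": 0, "wy": 0, "wz": 0, "gripper": 1},
    {"dx": 0, "dy": 0, "dz": 0, "wx": 0, "wy": 0, "wz": 0, "gripper": 1}
  ],
  "squeeze": 50
}}

```text
t: 3.62
tcp_pos: [0.5724, -0.3284, 0.0111]
tool_rot: [-3.141, -0.0, -1.759]
ft_force: [-0.1, 2.2, 5.0]
grip_width: 0.0215
```

>>> {"fn": "move_arm", "kwargs": {
  "motion": [
    {"dx": 0, "dy": 0, "dz": 0.1, "wx": 0, "wy": 0, "wz": 0, "gripper": 1},
    {"dx": 0, "dy": 0, "dz": 0.3, "wx": 0, "wy": 0, "wz": 0, "gripper": 1},
    {"dx": 0, "dy": 0, "dz": 0.6, "wx": 0, "wy": 0, "wz": 0, "gripper": 1},
    {"dx": 0, "dy": 0, "dz": 0.9, "wx": 0, "wy": 0, "wz": 0, "gripper": 1},
    {"dx": 0, "dy": 0, "dz": 1, "wx": 0, "wy": 0, "wz": 0, "gripper": 1}
  ],
  "squeeze": 50
}}

```text
t: 4.25
tcp_pos: [0.5734, -0.3295, 0.1346]
tool_rot: [-3.136, -0.003, -1.759]
ft_force: [0.5, -0.4, -4.4]
grip_width: 0.0214
```

>>> {"fn": "move_arm", "kwargs": {
  "motion": [
    {"dx": 0, "dy": 0, "dz": 0.3, "wx": 0, "wy": 0, "wz": 0, "gripper": 1},
    {"dx": 0, "dy": 0, "dz": 0.6, "wx": 0, "wy": 0, "wz": 0, "gripper": 1},
    {"dx": 0, "dy": 0, "dz": 0.9, "wx": 0, "wy": 0, "wz": 0, "gripper": 1},
    {"dx": 0, "dy": 0, "dz": 1, "wx": 0, "wy": 0, "wz": 0, "gripper": 1},
    {"dx": 0, "dy": 0, "dz": 1, "wx": 0, "wy": 0, "wz": 0, "gripper": 1}
  ],
  "squeeze": 50
}}

```text
t: 4.88
tcp_pos: [0.5719, -0.3283, 0.2501]
tool_rot: [3.141, 0.0, -1.759]
ft_force: [-0.0, 0.4, -5.0]
grip_width: 0.0215
```

```bash
python3 - <<'E'
from rig import bot,cams
import cv2,numpy as np
s=bot.state();print(s["t"],s["tcp_pos"],np.degrees(s["tool_rot"]),s["ft_force"],s["torque"],s["grip_width"])
a=cams.camera("scene")["pixels"];cv2.imwrite("pics/lift.png",a)
E
```

```text
4.875 [ 0.57194048 -0.32825193  0.25011135] [ 1.79992327e+02  2.19769627e-03 -1.00771297e+02] [-0.03209258  0.36868355 -5.01078902] [ 0.03080796  0.00885524 -0.00653197] 0.02146235636703182
```

View pics/lift.png

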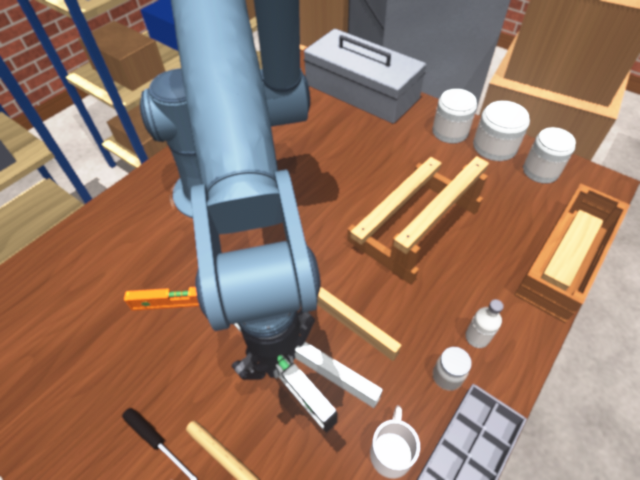

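The level hangs straight in the gripper and the weight change is about 5 N, so the lift is good. I'll carry it to the stand while turning +96.4°.

>>> {"fn": "move_arm", "kwargs": {
  "motion": [
    {"dx": 0, "dy": 0.23, "dz": 0, "wx": 0, "wy": 0, "wz": 0.15, "gripper": 1},
    {"dx": 0, "dy": 0.46, "dz": 0, "wx": 0, "wy": 0, "wz": 0.35, "gripper": 1},
    {"dx": 0, "dy": 0.7, "dz": 0, "wx": 0, "wy": 0, "wz": 0.55, "gripper": 1},
    {"dx": 0, "dy": 0.92, "dz": 0, "wx": 0, "wy": 0, "wz": 0.72, "gripper": 1}
  ],
  "squeeze": 50
}}

```text
t: 5.42
tcp_pos: [0.5709, -0.2163, 0.2475]
tool_rot: [3.139, 0.004, -1.189]
ft_force: [0.3, 0.6, -5.4]
grip_width: 0.0213
```

>>> {"fn": "move_arm", "kwargs": {
  "motion": [
    {"dx": 0, "dy": 0.23, "dz": 0, "wx": 0, "wy": 0, "wz": 0.18, "gripper": 1},
    {"dx": 0, "dy": 0.46, "dz": 0, "wx": 0, "wy": 0, "wz": 0.36, "gripper": 1},
    {"dx": 0, "dy": 0.7, "dz": 0, "wx": 0, "wy": 0, "wz": 0.55, "gripper": 1},
    {"dx": 0, "dy": 0.92, "dz": 0, "wx": 0, "wy": 0, "wz": 0.72, "gripper": 1}
  ],
  "squeeze": 50
}}

```text
t: 5.92
tcp_pos: [0.5708, -0.1061, 0.2476]
tool_rot: [3.14, 0.005, -0.623]
ft_force: [0.1, -0.5, -4.3]
grip_width: 0.0215
```

>>> {"fn": "move_arm", "kwargs": {
  "motion": [
    {"dx": 0, "dy": 0.23, "dz": 0, "wx": 0, "wy": 0, "wz": 0.18, "gripper": 1},
    {"dx": 0, "dy": 0.46, "dz": 0, "wx": 0, "wy": 0, "wz": 0.36, "gripper": 1},
    {"dx": 0, "dy": 0.7, "dz": 0, "wx": 0, "wy": 0, "wz": 0.55, "gripper": 1},
    {"dx": 0, "dy": 0.92, "dz": 0, "wx": 0, "wy": 0, "wz": 0.7, "gripper": 1}
  ],
  "squeeze": 50
}}

```text
t: 6.42
tcp_pos: [0.5707, 0.0041, 0.2476]
tool_rot: [-3.141, 0.005, -0.074]
ft_force: [-0.0, -0.7, -5.0]
grip_width: 0.0211
```

>>> {"fn": "move_arm", "kwargs": {
  "motion": [
    {"dx": 0, "dy": 0.23, "dz": 0, "wx": 0, "wy": 0, "wz": 0, "gripper": 1},
    {"dx": 0.04, "dy": 0.46, "dz": 0, "wx": 0, "wy": 0, "wz": 0, "gripper": 1},
    {"dx": 0.08, "dy": 0.7, "dz": 0, "wx": 0, "wy": 0, "wz": 0, "gripper": 1},
    {"dx": 0.08, "dy": 0.92, "dz": 0, "wx": 0, "wy": 0, "wz": 0, "gripper": 1}
  ],
  "squeeze": 50
}}

```text
t: 6.92
tcp_pos: [0.5806, 0.1142, 0.2476]
tool_rot: [3.141, 0.005, -0.078]
ft_force: [0.4, -0.4, -4.9]
grip_width: 0.0218
```

>>> {"fn": "move_arm", "kwargs": {
  "motion": [
    {"dx": 0, "dy": 0.23, "dz": 0, "wx": 0, "wy": 0, "wz": 0, "gripper": 1},
    {"dx": 0, "dy": 0.5, "dz": 0, "wx": 0, "wy": 0, "wz": 0, "gripper": 1},
    {"dx": 0, "dy": 0.75, "dz": 0, "wx": 0, "wy": 0, "wz": 0, "gripper": 1},
    {"dx": 0, "dy": 0.92, "dz": 0, "wx": 0, "wy": 0, "wz": 0, "gripper": 1},
    {"dx": 0, "dy": 0.92, "dz": 0, "wx": 0, "wy": 0, "wz": 0, "gripper": 1}
  ],
  "squeeze": 50
}}

```text
t: 7.55
tcp_pos: [0.5809, 0.2246, 0.2488]
tool_rot: [3.141, 0.003, -0.076]
ft_force: [-0.4, -0.2, -4.2]
grip_width: 0.0216
```

```bash
python3 - <<'E'
from rig import bot,cams
import cv2,numpy as np
s=bot.state();print(s["t"],s["tcp_pos"],np.degrees(s["tool_rot"]),s["ft_force"],s["grip_width"])
a=cams.camera("scene")["pixels"];b=cams.camera("top")["pixels"]
o=np.hstack([cv2.resize(a[100:300,320:520],(400,400)),cv2.resize(b[70:270,70:270],(400,400))]);cv2.imwrite("pics/over.png",o)
E
```

```text
7.55 [0.58089879 0.22455032 0.24883362] [ 1.79949296e+02  1.44554551e-01 -4.36848342e+00] [-0.36836166 -0.22592247 -4.19449324] 0.021627641742699745
```

View pics/over.png

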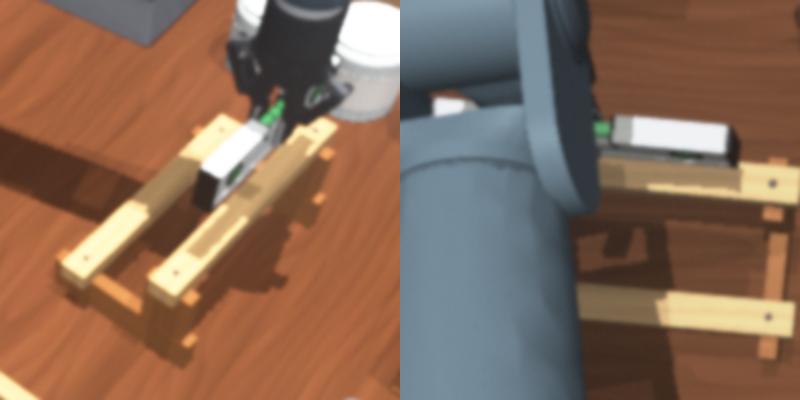

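The level hangs right above the upper bearer and parallel to it. In the top view its visible end is near (237,142). I'll lower to just above the bearer and check alignment before contact.

>>> {"fn": "move_arm", "kwargs": {
  "motion": [
    {"dx": 0.0, "dy": 0, "dz": -0.2, "wx": 0, "wy": 0, "wz": 0, "gripper": 1},
    {"dx": 0.0, "dy": 0, "dz": -0.4, "wx": 0, "wy": 0, "wz": 0, "gripper": 1},
    {"dx": 0.0, "dy": 0, "dz": -0.58, "wx": 0, "wy": 0, "wz": 0, "gripper": 1},
    {"dx": 0.0, "dy": 0, "dz": -0.67, "wx": 0, "wy": 0, "wz": 0, "gripper": 1},
    {"dx": 0.0, "dy": 0, "dz": -0.67, "wx": 0, "wy": 0, "wz": 0, "gripper": 1}
  ],
  "squeeze": 50
}}

```text
t: 8.28
tcp_pos: [0.5813, 0.223, 0.1693]
tool_rot: [3.141, 0.002, -0.079]
ft_force: [-0.8, 1.1, -3.8]
grip_width: 0.0216
```

```bash
python3 - <<'E'
from rig import bot,cams
import cv2,numpy as np
from h import *
s=bot.state();print(s["t"],s["tcp_pos"],np.degrees(s["tool_rot"]),s["ft_force"],s["grip_width"])
A=cams.camera("scene");B=cams.camera("top");a=A["pixels"];b=B["pixels"]
# predicted corners of level top/bottom in images for ideal pose
c0=s["tcp_pos"];ax=np.radians(85.67);u=np.array([np.cos(ax),np.sin(ax),0]);v=np.array([-u[1],u[0],0])
zb=c0[2]-.0108
for C,im in((A,a),(B,b)):
    im2=im
    for h in(0,.05):
        for i in(-1,1):
            for j in(-1,1):
                p=np.array([c0[0],c0[1],zb+h])+u*.12*i+v*.011*j
                print(h,i,j,np.round(proj(C,p),1))
o=np.hstack([cv2.resize(a[160:290,370:470],(390,507),interpolation=cv2.INTER_CUBIC),cv2.resize(b[100:230,170:270],(390,507),interpolation=cv2.INTER_CUBIC)]);cv2.imwrite("pics/near.png",o)
E
```

```text
8.275 [0.58133758 0.22299181 0.1693033 ] [ 1.79965131e+02  9.50002600e-02 -4.51668037e+00] [-0.77281532  1.07915889 -3.83717685] 0.021636881757322996
0 -1 -1 [418.4 230.3]
0 -1 1 [410.  225.1]
0 1 -1 [475.9 170.5]
0 1 1 [467.9 166.2]
0.05 -1 -1 [422.1 215.6]
0.05 -1 1 [413.3 210.3]
0.05 1 -1 [481.4 154.9]
0.05 1 1 [473.  150.6]
0 -1 -1 [244.  153.2]
0 -1 1 [242.9 164.8]
0 1 -1 [114.  141.1]
0 1 1 [112.5 152.7]
0.05 -1 -1 [240.7 146.1]
0.05 -1 1 [239.5 158.4]
0.05 1 -1 [103.  133.2]
0.05 1 1 [101.4 145.6]
```

View pics/near.png

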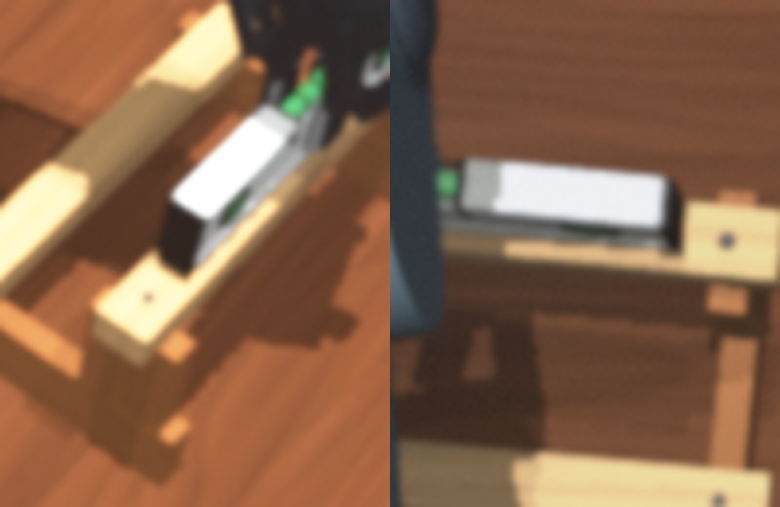

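The level's end corners in the top view, about (241,145) and (240,159), match the prediction to within about 0.6 px. Alignment is good, so I'll lower slowly.

>>> {"fn": "move_arm", "kwargs": {
  "motion": [
    {"dx": 0.0, "dy": 0.01, "dz": -0.02, "wx": 0, "wy": 0, "wz": 0.003, "gripper": 1},
    {"dx": 0.0, "dy": 0.01, "dz": -0.04, "wx": 0, "wy": 0, "wz": 0.003, "gripper": 1},
    {"dx": 0.0, "dy": 0.01, "dz": -0.055, "wx": 0, "wy": 0, "wz": 0.003, "gripper": 1},
    {"dx": 0.0, "dy": 0.01, "dz": -0.055, "wx": 0, "wy": 0, "wz": 0.003, "gripper": 1},
    {"dx": 0.0, "dy": 0.01, "dz": -0.055, "wx": 0, "wy": 0, "wz": 0.003, "gripper": 1}
  ],
  "squeeze": 50
}}

```text
t: 9.0
tcp_pos: [0.5817, 0.2249, 0.1635]
tool_rot: [3.142, 0.0, -0.076]
ft_force: [-0.2, 0.4, -4.8]
grip_width: 0.0213
```

>>> {"fn": "move_arm", "kwargs": {
  "motion": [
    {"dx": 0, "dy": 0, "dz": -0.008, "wx": 0, "wy": 0, "wz": 0, "gripper": 1},
    {"dx": 0, "dy": 0, "dz": -0.012, "wx": 0, "wy": 0, "wz": 0, "gripper": 1},
    {"dx": 0, "dy": 0, "dz": -0.012, "wx": 0, "wy": 0, "wz": 0, "gripper": 1}
  ],
  "squeeze": 50
}}

```text
t: 9.38
tcp_pos: [0.5816, 0.2249, 0.162]
tool_rot: [3.142, 0.0, -0.076]
ft_force: [-0.4, -0.3, -3.5]
grip_width: 0.0217
```

>>> {"fn": "move_arm", "kwargs": {
  "motion": [
    {"dx": 0, "dy": 0, "dz": -0.005, "wx": 0, "wy": 0, "wz": 0, "gripper": 1},
    {"dx": 0, "dy": 0, "dz": -0.009, "wx": 0, "wy": 0, "wz": 0, "gripper": 1},
    {"dx": 0, "dy": 0, "dz": -0.009, "wx": 0, "wy": 0, "wz": 0, "gripper": 1}
  ],
  "squeeze": 50
}}

```text
t: 9.75
tcp_pos: [0.5817, 0.2249, 0.1612]
tool_rot: [-3.142, -0.0, -0.076]
ft_force: [-0.7, 0.6, -3.0]
grip_width: 0.0211
```

>>> {"fn": "move_arm", "kwargs": {
  "motion": [
    {"dx": 0, "dy": 0, "dz": -0.004, "wx": 0, "wy": 0, "wz": 0, "gripper": 1},
    {"dx": 0, "dy": 0, "dz": -0.007, "wx": 0, "wy": 0, "wz": 0, "gripper": 1},
    {"dx": 0, "dy": 0, "dz": -0.007, "wx": 0, "wy": 0, "wz": 0, "gripper": 1}
  ],
  "squeeze": 50
}}

```text
t: 10.12
tcp_pos: [0.5818, 0.2249, 0.1611]
tool_rot: [3.142, -0.0, -0.076]
ft_force: [-5.2, -2.5, 6.2]
grip_width: 0.0213
```

Contact: Fz has gone from about -4.5 to +6 N. I'll ease off slightly and open slowly.

>>> {"fn": "move_arm", "kwargs": {
  "motion": [
    {"dx": 0, "dy": 0, "dz": 0.005, "wx": 0, "wy": 0, "wz": 0, "gripper": 1},
    {"dx": 0, "dy": 0, "dz": 0.005, "wx": 0, "wy": 0, "wz": 0, "gripper": 1}
  ],
  "squeeze": 20
}}

```text
t: 10.38
tcp_pos: [0.5818, 0.2249, 0.1611]
tool_rot: [-3.142, -0.0, -0.076]
ft_force: [-4.1, -0.9, 3.4]
grip_width: 0.0216
```

>>> {"fn": "move_arm", "kwargs": {
  "motion": [
    {"dx": 0, "dy": 0, "dz": 0, "wx": 0, "wy": 0, "wz": 0, "gripper": 0.45},
    {"dx": 0, "dy": 0, "dz": 0, "wx": 0, "wy": 0, "wz": 0, "gripper": 0.4},
    {"dx": 0, "dy": 0, "dz": 0, "wx": 0, "wy": 0, "wz": 0, "gripper": 0.3},
    {"dx": 0, "dy": 0, "dz": 0, "wx": 0, "wy": 0, "wz": 0, "gripper": 0.15},
    {"dx": 0, "dy": 0, "dz": 0, "wx": 0, "wy": 0, "wz": 0, "gripper": 0}
  ],
  "squeeze": 20
}}

```text
t: 11.0
tcp_pos: [0.5817, 0.2249, 0.1607]
tool_rot: [-3.142, -0.0, -0.076]
ft_force: [0.2, 0.5, 0.7]
grip_width: 0.0425
```

>>> {"fn": "move_arm", "kwargs": {
  "motion": [
    {"dx": 0, "dy": 0, "dz": 0, "wx": 0, "wy": 0, "wz": 0, "gripper": -0.3},
    {"dx": 0, "dy": 0, "dz": 0, "wx": 0, "wy": 0, "wz": 0, "gripper": -0.7},
    {"dx": 0, "dy": 0, "dz": 0, "wx": 0, "wy": 0, "wz": 0, "gripper": -0.9},
    {"dx": 0, "dy": 0, "dz": 0, "wx": 0, "wy": 0, "wz": 0, "gripper": -0.9}
  ],
  "squeeze": 20
}}

```text
t: 11.5
tcp_pos: [0.5817, 0.2249, 0.1607]
tool_rot: [3.142, -0.0, -0.076]
ft_force: [0.7, -0.6, -0.0]
grip_width: 0.0808
```

```bash
python3 - <<'E'
from rig import bot,cams
import cv2,numpy as np
a=cams.camera("scene")["pixels"];b=cams.camera("top")["pixels"]
o=np.hstack([cv2.resize(a[130:290,350:510],(400,400),interpolation=cv2.INTER_CUBIC),cv2.resize(b[80:280,80:280],(400,400))]);cv2.imwrite("pics/rel.png",o)
E
```

```text
(no output)
```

View pics/rel.png

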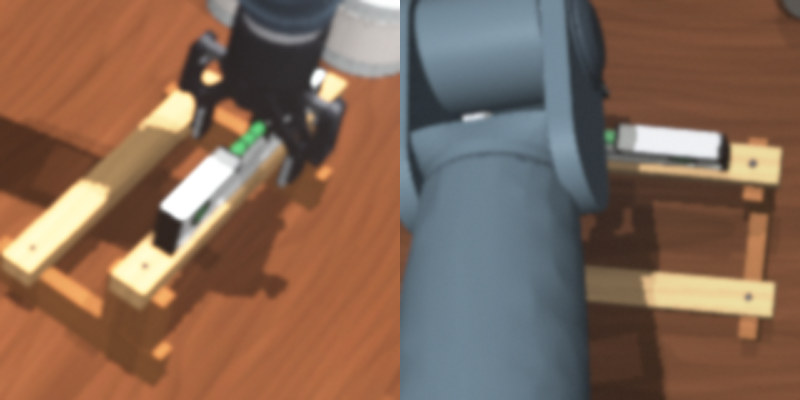

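The level stands upright on the bearer with the fingers clear on both sides. I'll retract straight up, then swing away to see the whole level.

>>> {"fn": "move_arm", "kwargs": {
  "motion": [
    {"dx": 0, "dy": 0, "dz": 0.15, "wx": 0, "wy": 0, "wz": 0, "gripper": -0.9},
    {"dx": 0, "dy": 0, "dz": 0.4, "wx": 0, "wy": 0, "wz": 0, "gripper": -0.9},
    {"dx": 0, "dy": 0, "dz": 0.7, "wx": 0, "wy": 0, "wz": 0, "gripper": -0.9},
    {"dx": 0, "dy": 0, "dz": 1, "wx": 0, "wy": 0, "wz": 0, "gripper": -0.9},
    {"dx": 0, "dy": 0, "dz": 1, "wx": 0, "wy": 0, "wz": 0, "gripper": -0.9}
  ],
  "squeeze": 20
}}

```text
t: 12.22
tcp_pos: [0.5837, 0.2253, 0.2865]
tool_rot: [-3.139, -0.009, -0.076]
ft_force: [0.7, 0.8, -0.6]
grip_width: 0.081
```

>>> {"fn": "move_arm", "kwargs": {
  "motion": [
    {"dx": 0, "dy": -0.4, "dz": 0.2, "wx": 0, "wy": 0, "wz": 0, "gripper": -0.9},
    {"dx": 0, "dy": -0.8, "dz": 0.2, "wx": 0, "wy": 0, "wz": 0, "gripper": -0.9},
    {"dx": 0, "dy": -1, "dz": 0.2, "wx": 0, "wy": 0, "wz": 0, "gripper": -0.9}
  ],
  "squeeze": 20
}}

```text
t: 12.6
tcp_pos: [0.5814, 0.1029, 0.3047]
tool_rot: [3.141, 0.0, -0.077]
ft_force: [-0.0, -0.1, -0.5]
grip_width: 0.0811
```

>>> {"fn": "move_arm", "kwargs": {
  "motion": [
    {"dx": 0, "dy": -0.4, "dz": 0, "wx": 0, "wy": 0, "wz": 0, "gripper": -0.9},
    {"dx": 0, "dy": -0.8, "dz": 0, "wx": 0, "wy": 0, "wz": 0, "gripper": -0.9},
    {"dx": 0, "dy": -1, "dz": 0, "wx": 0, "wy": 0, "wz": 0, "gripper": -0.9}
  ],
  "squeeze": 20
}}

```text
t: 12.98
tcp_pos: [0.5812, -0.0172, 0.3042]
tool_rot: [3.141, 0.001, -0.078]
ft_force: [0.3, 0.9, -0.7]
grip_width: 0.0814
```

>>> {"fn": "move_arm", "kwargs": {
  "motion": [
    {"dx": 0, "dy": -0.4, "dz": 0, "wx": 0, "wy": 0, "wz": 0, "gripper": -0.9},
    {"dx": 0, "dy": -0.8, "dz": 0, "wx": 0, "wy": 0, "wz": 0, "gripper": -0.9},
    {"dx": 0, "dy": -1, "dz": 0, "wx": 0, "wy": 0, "wz": 0, "gripper": -0.9}
  ],
  "squeeze": 20
}}

```text
t: 13.35
tcp_pos: [0.5811, -0.1372, 0.3041]
tool_rot: [-3.141, 0.001, -0.078]
ft_force: [-0.3, 0.9, 0.3]
grip_width: 0.0815
```

>>> {"fn": "move_arm", "kwargs": {
  "motion": [
    {"dx": 0, "dy": -0.4, "dz": 0, "wx": 0, "wy": 0, "wz": 0, "gripper": -0.9},
    {"dx": 0, "dy": -0.8, "dz": 0, "wx": 0, "wy": 0, "wz": 0, "gripper": -0.9},
    {"dx": 0, "dy": -1, "dz": 0, "wx": 0, "wy": 0, "wz": 0, "gripper": -0.9},
    {"dx": 0, "dy": -1, "dz": 0, "wx": 0, "wy": 0, "wz": 0, "gripper": -0.9}
  ],
  "squeeze": 20
}}

```text
t: 13.85
tcp_pos: [0.5813, -0.256, 0.3041]
tool_rot: [-3.141, 0.001, -0.078]
ft_force: [-0.3, 0.2, 0.3]
grip_width: 0.081
```

```bash
python3 - <<'E'
from rig import bot,cams
import cv2,numpy as np
from m import *
print(bot.state()["t"])
A=cams.camera("scene");B=cams.camera("top");a=A["pixels"];b=B["pixels"]
o=np.hstack([cv2.resize(a[130:290,350:510],(400,400),interpolation=cv2.INTER_CUBIC),cv2.resize(b[80:280,80:280],(400,400))]);cv2.imwrite("pics/fin.png",o)
for n,C,r in(("top",B,(90,250,125,165)),("scene",A,(400,490,140,240))):
    hsv=cv2.cvtColor(C["pixels"],cv2.COLOR_BGR2HSV)
    w=roi(((hsv[...,1]<40)&(hsv[...,2]>190)).astype(np.uint8),*r)
    k,lab,st,_=cv2.connectedComponentsWithStats(w)
    big=np.isin(lab,[i for i in range(1,k) if st[i,4]>120]);print(n,st[1:,4],rect(C,big,.2,0))
    g=roi(((hsv[...,0]>45)&(hsv[...,0]<85)&(hsv[...,1]>90)&(hsv[...,2]>110)).astype(np.uint8),*r)
    print("vial",rect(C,g,.198,0))
E
```

```text
13.85
top [602 594] (array([582.6, 221.2]), array([229.5,  21.7]), np.float32(85.73))
vial (array([581.9, 222.2]), array([41.3,  7.3]), np.float32(85.26))
scene [326   2   9 438  53   8   1   9] (array([584.5, 222.5]), array([234.1,  29.4]), np.float32(84.95))
vial (array([583.7, 223.2]), array([40.3, 10. ]), np.float32(85.4))
```

View pics/fin.png

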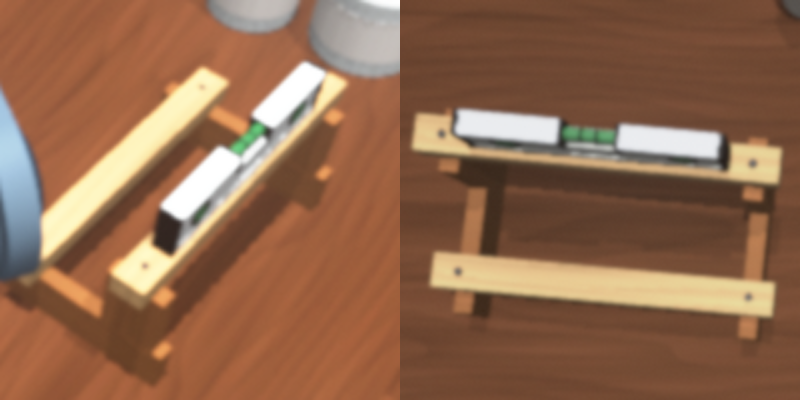

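The level stands upright and alone on the upper bearer, from (450,125) to (725,150) in the right-hand view. Its measured centre is within about 3 mm along and 1–3 mm across, and its angle within about 0.7°. I'll hand it in.

```bash
python3 -c "
from rig import workorder
print(workorder.finish_job())"
```

```text
the job is handed in; nothing more can be done
None
```

The spirit level now stands upright by itself on the upper bearer of the plant stand. I handed the job in about 14 s into the 40 s allowed. I picked it up from the bench at about (0.572, -0.329), turned it 96°, lowered it until it just touched (about 10 N), released it slowly and moved the arm well clear.

| Last check | Level, top camera | Level, scene camera | Bearer (top camera) |
|---|---|---|---|
| Centre x, mm | 582.6 | 584.5 | 581.2 |
| Centre y, mm | 221.2 | 222.5 | 224.9 |
| Angle | 85.7° | 85.0° | 85.7° |

- **Position:** the level measures about 2–4 mm off the middle lengthwise and 1–3 mm across. The arm itself read (581.7, 224.9) at release. I put the difference mostly down to the 2 mm camera calibration, so I did not adjust it.
- **First move calls:** my first three were refused because I had left fields out. Nothing moved, and I repeated them with every field filled in.
- **Other objects:** in the final picture nothing touches the level except the stand. The arm touched nothing else that I saw.

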